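# Pack the badminton caddy, leave the strays

### The job

Pack the badminton caddy for the game outside: stack the two undamaged shuttlecocks, cork up and one nested over the other, in its round cup, stand the tall clear tumbler upright in the deep square holder and lay the carabiner flat in the low open bin. Leave the shuttlecock with the torn skirt, the short wide glass and the S-hook where they are.

Things in the scene. Friction and masses are not known exactly. Their poses are not given: they have to be found in the camera images.
- shuttle_a: White nylon shuttlecock, skirt whole, 12 g, standing cork up, 86 mm tall. Hollow cone skirt, open below, wall 2 mm: 65 mm across at the foot, narrowing straight to 23 mm at 58 mm height; cork head 26 mm across from 58 mm to its domed top (straight to 73 mm). A second one nests over it, 28 mm higher. Origin: centre of the foot, z up. To pack; either may be the lower.
- shuttle_b: White nylon shuttlecock, skirt whole, 12 g, standing cork up, 86 mm tall. Hollow cone skirt, open below, wall 2 mm: 65 mm across at the foot, narrowing straight to 23 mm at 58 mm height; cork head 26 mm across from 58 mm to its domed top (straight to 73 mm). A second one nests over it, 28 mm higher. Origin: centre of the foot, z up. To pack; same as shuttle_a.
- tumbler: Tall clear polycarbonate tumbler, about 80 g, standing mouth up: 110 mm tall, 57 mm outside diameter at the foot widening to 66 mm at the rim (about 64 mm at 85 mm height), walls 2.5 mm. Origin: centre of its underside, z up.
- carabiner: D-shaped aluminium carabiner with a steel gate, about 35 g, lying flat: 76 mm long (its x), 42 mm wide (its y; both long sides straight near the middle), bar 8.4 mm thick. Origin: middle of the outline, on the underside; z up.
- torn_shuttle: The look-alike that stays: the same shuttlecock, standing cork up, but a third of its skirt (centred on its +x side) is torn away up to 10 to 16 mm below the cork. Origin as for the whole ones.
- short_glass: The look-alike that stays: short wide clear drinking glass, 62 mm tall, 80 mm in diameter, standing mouth up. Origin: centre of its underside.
- s_hook: The look-alike that stays: S-shaped hook of 6 mm steel wire lying flat, about 84 x 36 mm, open at both ends and without a gate. Origin: its middle, on the counter; x along its length.
- shuttle_cup: Fixed white insert standing in the plywood caddy (tray 124 x 342 mm, rim 16 mm above the counter; 3 inserts in a row along its y, 110 mm apart, in any order). Round cup for the shuttlecocks on a square foot (104 mm): inside diameter 84 mm, walls 3 mm, rim 40 mm above its origin, floor 3 mm above its origin. Origin: centre of its underside, 6 mm above the counter; x, y along its sides.
- tumbler_holder: Fixed white insert standing in the plywood caddy (tray 124 x 342 mm, rim 16 mm above the counter; 3 inserts in a row along its y, 110 mm apart, in any order). Deep square holder for the tumbler: inside 88 x 88 mm, walls 4 mm, rim 45 mm and floor 4 mm above its origin. Origin: centre of its underside, 6 mm above the counter; x, y along its sides.
- low_bin: Fixed white insert standing in the plywood caddy (tray 124 x 342 mm, rim 16 mm above the counter; 3 inserts in a row along its y, 110 mm apart, in any order). Low square bin for the carabiner: inside 99 x 99 mm, walls 2.5 mm, rim 20 mm and floor 3 mm above its origin. Origin: centre of its underside, 6 mm above the counter; x, y along its sides.
Not all that is in view belongs to the job. What is shaped like the shuttle_a but blue is not meant.

How it is judged:
By the outcome, as a careful person would: the job done as asked, in the order asked, and still so for the second after the job is handed in, with the robot touching nothing.
It also fails if it takes over 109 s, if anything falls off the work surface, if the arm or the gripper's body presses on something with over 40 N, if the wrist force passes 120 N, or if a joint passes its speed limit or range.

### The arm

A 7-joint arm with a two-finger parallel gripper is mounted at the origin on the work surface. World frame = base frame: x ahead of the robot, y to its left, z up, the work surface at z = 0. Lengths are in m, angles in rad, forces in N, time in s.
With the tool pointing down it reaches from about 0.4 to 0.875 m from the base axis. Payload 19.3 kg.
Tool frame: the origin (TCP) lies on the centre line of the jaws, within the pads' length; the fingertips stand 14 mm ahead of it and the grasp point (between the pads) lies 5 mm behind it; y points along the fingers, x is the direction in which the jaws open and shut, and the axes are right-handed (so a half turn about y gives the same grasp; the last joint's range is limited). The gripper opens to 85 mm and grips with 20 to 120 N. Pads are 22 mm wide; open, the fingers measure 114 mm over their backs; the gripper's body (76 mm by 85 mm) begins 54 mm behind the grasp point. The pads swing forward as they close: fully open they stand 13 mm farther back than shut.
Start: joints at [-1.269, 0.521, -0.036, 1.599, 0.021, 1.021, -0.113], TCP at [0.227, 0.582, 0.245] pointing down, gripper open.
Joint ranges: [-2.91, 2.91], [-0.3, 2.13], [-1.5, 1.42], [0.17, 2.43], [-1.26, 4.41], [0.16, 1.93], [-2.52, 2.52]. Speed limits (rad/s): [1.89, 1.89, 2.39, 2.39, 3.01, 3.01, 3.01].

### API

Orientations are given as [roll, pitch, yaw] about the fixed x, y, z axes, in that order (R = Rz(yaw) Ry(pitch) Rx(roll)).
In Python, from workcell import monitor, grab_frame, workorder gives the robot as it stands.
- The arm moves only by the tool drive_tool, never from a script. Its argument "steps" is one flat list of numbers, 5 for each row, row after row: the finger opening in mm, from 0 to 85.4, then the shift along the world's x, y, z in mm, then the turn about the world's z in degrees. In form: [fingers, tx, ty, tz, twist, fingers, tx, ty, tz, twist, ...]. A call has exactly 5 rows; each row shifts and turns the commanded pose from where the row before left it; what a row does not reach is not made up. A row lasts 1/12 s, in which the tool goes at most 41.7 mm and 7.16 degrees, less where a joint would pass 70% of its speed; a pose out of reach is approached as far as the arm can. A call is refused whole if a number of a shift passes 41.7 or a number of a turn 7.16, either way. A call with a gripper value outside its range is refused whole. The fingers move at their own pace and stop on an object; "grip_force" is the grip in N (left out, the last holds). Time passes only in rows, so rows that do not move let the fingers close, or fill a call up. It gives the time, the measured TCP pose, the force and the opening at its end, in the units of the state.
- monitor.observe(): the state, without advancing time (a new reading comes with each control period).
- grab_frame(name): name is "scene" or "top" or "wrist"; returns a dict with "frame" (400x640x3 uint8, red, green, blue), "vertical_fov" (degrees; the focal length in pixels is half the picture's height over the tangent of half this angle, whatever the lens; pixels are square), "cx", "cy" (the principal point, pixels), "xyz" and "orientation" of the camera in the world. Camera axes: x right, y down, z forward; pixel columns grow to the right and rows downward; lengths in m; the calibration is good to about 2 mm. A picture is of the moment at which its call begins. There is no depth.
- workorder.job_done(): hands the job in, once; it reports no verdict.
The state is a dict: "clock": time; "qpos": joint angles; "qd": joint speeds; "joint_efforts": joint torques, N m; "position": TCP position; "tool_rot": TCP orientation; "force": force on the tool from outside, world axes, zero at the start; "moment": the same for the moment, N m; "grip_width": finger opening in m.
Only numpy, scipy, OpenCV 4.12 (cv2) and the standard library are available. Lean on these libraries where they do the work, as an engineer would, in place of code of your own. Each camera call takes 0.05 s, during which the arm holds its last target. There are 200 camera calls.

## Working session

There is one attempt and no reset: what is moved stays moved. The work goes in short steps, Python scripts to look and compute and a tool call to move; the robot and the scene stay as the last step left them, time stands still between calls to the robot, and variables do not carry over. Pictures are saved under pics/ and viewed, about 12 in all and at most 16, crops included, and the job is handed in when it is done.

Besides the shell and the picture viewer there is one more tool, called after "Call:" in YAML: its name, and indented under it one key for each argument. drive_tool: Moves the arm, as the interface text tells. Its arguments: {"type":"object","properties":{"steps":{"type":"array"},"grip_force":{"type":"number"}},"required":["steps"]}

```bash
ls; mkdir -p pics
cat > h.py <<'E'
import numpy as np, cv2
from scipy.spatial.transform import Rotation as R
from workcell import monitor, grab_frame, workorder
def grab(n,save=None):
    f=grab_frame(n)
    if save: cv2.imwrite(f'pics/{save}.png',f['frame'][:,:,::-1])
    return f
def cam(f):
    o=np.array(f['orientation'],float)
    Rm=R.from_euler('xyz',o).as_matrix() if o.size==3 else o.reshape(3,3)
    fl=200/np.tan(np.radians(f['vertical_fov'])/2)
    return Rm,np.array(f['xyz']),fl
def ray(f,u,v,z):
    Rm,p,fl=cam(f); d=Rm@np.array([(u-f['cx'])/fl,(v-f['cy'])/fl,1.]); return p+d*(z-p[2])/d[2]
def proj(f,P):
    Rm,p,fl=cam(f); c=Rm.T@(np.array(P)-p); return c[:2]/c[2]*fl+[f['cx'],f['cy']]
def st():
    s=monitor.observe(); print(s['clock'],np.round(s['position'],4),np.round(s['tool_rot'],3),np.round(s['force'],1),round(s['grip_width'],4)); return s
E
python3 - <<'E'
from h import *
st()
for n in('scene','top','wrist'):
    f=grab(n,n+'0'); print(n,f['xyz'],f['orientation'],f['vertical_fov'],f['cx'],f['cy'])
E
```

```text
pics
0.0 [0.227  0.582  0.2448] [-1.571e+00  1.000e-03  1.199e+00] [-0.9  0.3 -0.4] 0.0852
scene [1.13611228 0.38580341 0.99605041] [-2.49888515 -0.01510417  2.10445249] 43.09262929649135 322.17217715232727 200.54527011048776
top [0.35195995 0.03166689 0.94041519] [-2.98346934 -0.01944148 -1.55778948] 50.25388078975687 322.27157787833454 200.14426627769464
wrist [0.16300256 0.6072308  0.37306732] [2.86705401e+00 1.80662831e-03 1.19945153e+00] 67.62604819058443 319.9207555594302 201.3897336674008
```

View pics/top0.png

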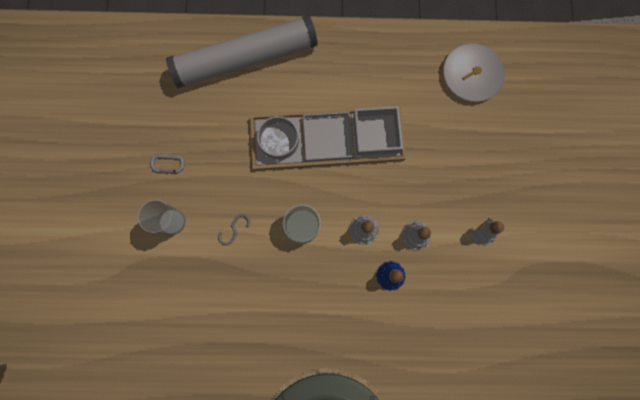

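View pics/scene0.png

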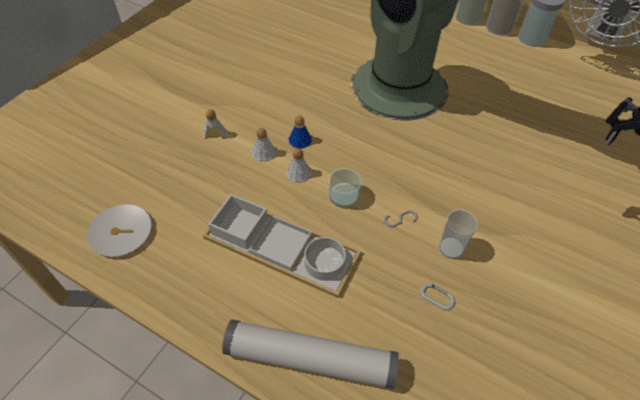

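Run:
```python
from h import *
t=cv2.imread('pics/top0.png');s=cv2.imread('pics/scene0.png')
a=cv2.resize(t[95:295,130:520],None,fx=2.05,fy=2.05,interpolation=3)[:, :800]
b=cv2.resize(s[95:215,190:350],None,fx=2.5,fy=2.5,interpolation=3)[:185*2]
c=cv2.resize(s[190:310,200:360],None,fx=2.5,fy=2.5,interpolation=3)
cv2.imwrite('pics/topz.png',a);
cv2.imwrite('pics/scz.png',np.hstack([b[:300],c]))
```

```text
(no output)
```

View pics/topz.png

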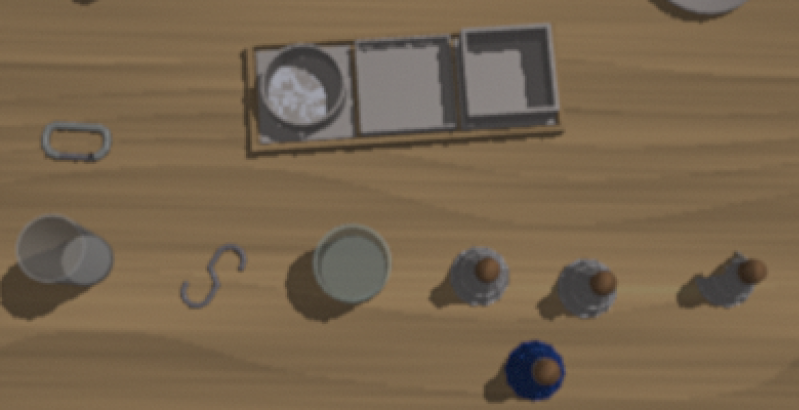

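View pics/scz.png

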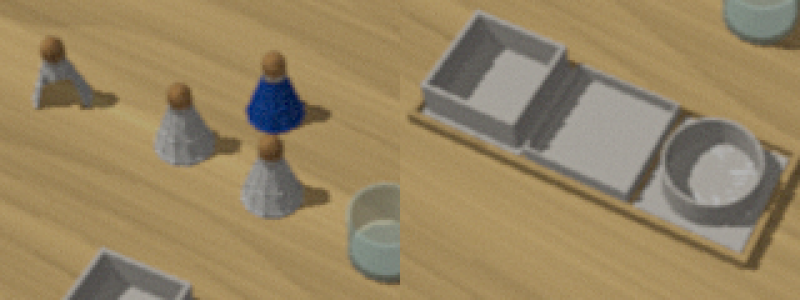

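```bash
cat > m.py <<'E'
from h import *
def corks(f,z=.073):
    im=cv2.cvtColor(f['frame'],cv2.COLOR_RGB2HSV); 
    m=cv2.inRange(im,(3,120,40),(14,255,170))
    n,l,s,c=cv2.connectedComponentsWithStats(m)
    return [(c[i].round(1),s[i][4],ray(f,*c[i],z).round(4)) for i in range(1,n) if s[i][4]>40]
E
python3 - <<'E'
from m import *
for n in('top','scene'):
    f=grab(n)
    print(n); [print(*x) for x in corks(f)]
    if n=='top':
        c=lambda x,y,z:print(x,y,ray(f,130+x/2.05,95+y/2.05,z).round(4))
        print('cup');c(302,87,.046)
        print('bin corners');[c(x,y,.026) for x,y in((356,40),(453,36),(458,130),(358,135))]
        print('holder');[c(x,y,.051) for x,y in((462,29),(552,25),(557,110),(466,119))]
        print('car');c(76,142,.008)
        print('tumbler rim/foot');c(53,248,.11);c(87,260,0)
        print('tray');[c(x,y,.016) for x,y in((248,50),(250,155),(562,132))]
        im=f['frame'].astype(int); h=cv2.cvtColor(f['frame'],cv2.COLOR_RGB2HSV)
        roi=h[145:180,140:195]; m=(roi[...,1]<70).astype(np.uint8)
        p=np.argwhere(m)[:,::-1]+[140,145]; print('car mask',len(p),cv2.minAreaRect(p.astype(np.float32)))
        r=cv2.minAreaRect(np.array([ray(f,*q,.006)[:2] for q in p],np.float32)); print(r)
    else:
        for P in ((247.5/2.5+190,0),): pass
        # cup rim in scene, tumbler rim
        print('cup',ray(f,200+(714-400)/2.5,190+164/2.5,.046)); print('tumb rim',ray(f,460,222,.11)); print('car',ray(f,438,297,.005))
E
```

```text
top
cup
302 87 [0.6311 0.1155 0.046 ]
bin corners
356 40 [0.6917 0.06   0.026 ]
453 36 [ 0.6985 -0.0462  0.026 ]
458 130 [ 0.5925 -0.0518  0.026 ]
358 135 [0.585  0.0558 0.026 ]
holder
462 29 [ 0.697  -0.0536  0.051 ]
552 25 [ 0.7035 -0.1502  0.051 ]
557 110 [ 0.6095 -0.1541  0.051 ]
466 119 [ 0.5979 -0.0579  0.051 ]
car
76 142 [0.5763 0.3624 0.008 ]
tumbler rim/foot
53 248 [0.4482 0.3407 0.11  ]
87 260 [0.4485 0.3444 0.    ]
tray
248 50 [0.6815 0.1789 0.016 ]
250 155 [0.5633 0.1721 0.016 ]
562 132 [ 0.5949 -0.1664  0.016 ]
car mask 336 ((166.9093017578125, 163.36061096191406), (34.190765380859375, 18.55880355834961), 3.814074993133545)
((0.578907310962677, 0.3637993633747101), (0.07639288902282715, 0.04241042584180832), 87.0818862915039)
scene
cup [0.64077662 0.11843822 0.046     ]
tumb rim [0.45503905 0.33979976 0.11      ]
car [0.58336846 0.3655651  0.005     ]
```

```bash
cat > m.py <<'E'
from h import *
def corks(f,z=.073,smin=40):
    im=cv2.cvtColor(cv2.GaussianBlur(f['frame'],(3,3),0),cv2.COLOR_RGB2HSV)
    m=cv2.inRange(im,(0,130,50),(14,255,190))
    n,l,s,c=cv2.connectedComponentsWithStats(m)
    return [(c[i].round(1),s[i][4],ray(f,*c[i],z).round(4)) for i in range(1,n) if s[i][4]>smin]
E
python3 - <<'E'
from m import *
for n in('top','scene'):
    f=grab(n); h=cv2.cvtColor(f['frame'],cv2.COLOR_RGB2HSV)
    print(n,h[227,368] if n=='top' else h[133,262],h[300,100],h[260,250]); [print(*x) for x in corks(f)]
E
```

```text
top [ 14 120 102] [ 17 103 129] [ 17 101 126]
scene [ 16 147 104] [ 4 45 80] [ 19 112 168]
```

Run:
```python
from m import *
f=grab('top')
for x,y in((487,269),(602,282),(753,271),(545,371)): print(ray(f,130+x/2.05,95+y/2.05,.076).round(4))
f=grab('scene')
for x,y in((270,149),(179,96)): print(ray(f,190+x/2.5,95+y/2.5,.073).round(4))
```

```text
[ 0.4377 -0.0763  0.076 ]
[ 0.4265 -0.1908  0.076 ]
[ 0.4397 -0.3428  0.076 ]
[ 0.3386 -0.1327  0.076 ]
[ 0.4439 -0.0755  0.073 ]
[ 0.431 -0.192  0.073]
```

Call:
drive_tool:
  steps: [60,22.3,-28.2,0,-6.87,60,22.3,-28.2,0,-6.87,60,22.3,-28.2,0,-6.87,60,22.3,-28.2,0,-6.87,60,22.3,-28.2,0,-6.87]
  grip_force: 20

```text
clock: 0.87
position: [0.3394, 0.4398, 0.2455]
tool_rot: [-1.571, -0.0, 0.594]
force: [1.5, 0.3, 0.4]
grip_width: 0.0599
```

Call:
drive_tool:
  steps: [60,22.3,-28.2,0,-6.87,60,22.3,-28.2,0,-6.87,60,22.3,-28.2,0,-6.87,60,22.3,-28.2,0,-6.87,60,22.3,-28.2,0,-6.87]

```text
clock: 1.28
position: [0.4509, 0.2989, 0.2456]
tool_rot: [-1.57, -0.0, -0.006]
force: [0.4, 0.7, 0.2]
grip_width: 0.0603
```

Call:
drive_tool:
  steps: [60,-1,-36,-6,0,60,-1,-36,-6,0,60,-1,-36,-6,0,60,-1,-36,-6,0,60,-1,-36,-6,0]

```text
clock: 1.7
position: [0.4448, 0.1187, 0.2152]
tool_rot: [-1.57, -0.0, 0.0]
force: [2.0, -0.9, 0.6]
grip_width: 0.0603
```

Call:
drive_tool:
  steps: [60,-1,-36,-6,0,60,-1,-36,-6,0,60,-1,-36,-6,0,60,-1,-36,-6,0,60,-1,-36,-6,0]

```text
clock: 2.12
position: [0.4398, -0.0613, 0.1853]
tool_rot: [-1.571, -0.001, 0.0]
force: [0.0, 0.4, 0.4]
grip_width: 0.0601
```

Call:
drive_tool:
  steps: [60,0,0,0,0,60,0,0,0,0,60,0,0,0,0,60,0,0,0,0,60,0,0,0,0]

```text
clock: 2.53
position: [0.4403, -0.0586, 0.1854]
tool_rot: [-1.571, -0.0, 0.002]
force: [0.0, 0.2, 0.0]
grip_width: 0.0601
```

Run:
```python
from m import *
st(); f=grab('wrist','w1'); print(f['xyz'],f['orientation'])
for P in((.44,-.076,.076),(.428,-.191,.076)): print(proj(f,P))
```

```text
2.5333 [ 0.4403 -0.0586  0.1854] [-1.571 -0.     0.002] [0.  0.2 0. ] 0.0601
[0.43995701 0.01003846 0.31371399] [ 2.86701870e+00 -5.26124972e-04  2.35211289e-03]
[319.58387985 223.13655581]
[306.68757912 337.38929981]
```

View pics/w1.png

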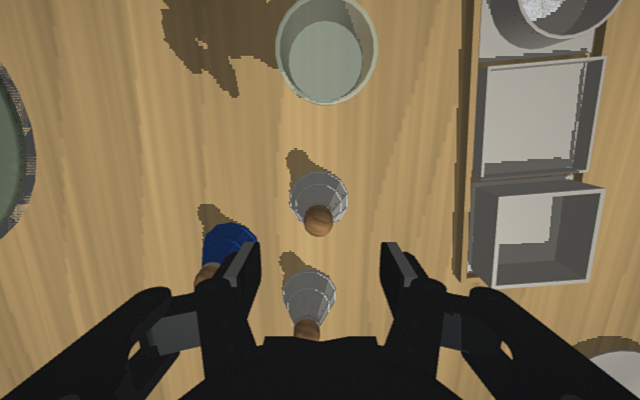

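Run:
```python
from m import *
f=grab('wrist')
h=cv2.cvtColor(f['frame'],cv2.COLOR_RGB2HSV)
print(h[222,319],h[150,420],h[330,306])
m=cv2.inRange(h,(5,110,20),(14,255,170)); m[:180]=0
n,l,s,c=cv2.connectedComponentsWithStats(m)
for i in range(1,n):
    if s[i][4]>100: print(s[i],c[i],ray(f,*c[i],.073))
print(ray(f,319,221,.073),ray(f,306.5,332,.073))
```

```text
[ 15 126 113] [ 19 109 180] [ 15 122  86]
[ 0.43946479 -0.07524511  0.073     ] [ 0.42768677 -0.18749372  0.073     ]
```

Call:
drive_tool:
  steps: [60,-1,-17,0,0,60,0,0,-35,0,60,0,0,-35,0,60,0,0,-30,0,60,0,0,-15,0]

```text
clock: 3.05
position: [0.438, -0.0761, 0.0676]
tool_rot: [-1.571, 0.003, 0.001]
force: [-0.6, -0.3, 0.5]
grip_width: 0.0598
```

Call:
drive_tool:
  steps: [40,0,0,0,0,30,0,0,0,0,20,0,0,0,0,20,0,0,0,0,20,0,0,0,0]

```text
clock: 3.47
position: [0.4398, -0.0766, 0.0714]
tool_rot: [-1.571, -0.002, 0.0]
force: [-0.1, 0.2, -0.1]
grip_width: 0.0253
```

Call:
drive_tool:
  steps: [20,0,0,0,0,20,0,0,0,0,20,0,0,5,0,20,0,0,10,0,20,0,0,20,0]

```text
clock: 3.88
position: [0.4383, -0.0767, 0.1053]
tool_rot: [-1.571, 0.002, -0.0]
force: [0.2, 0.3, -0.6]
grip_width: 0.0247
```

Run:
```python
from m import *
st(); f=grab('wrist','w2');
```

```text
3.8833 [ 0.4383 -0.0767  0.1053] [-1.571  0.002 -0.   ] [ 0.2  0.3 -0.6] 0.0247
```

View pics/w2.png

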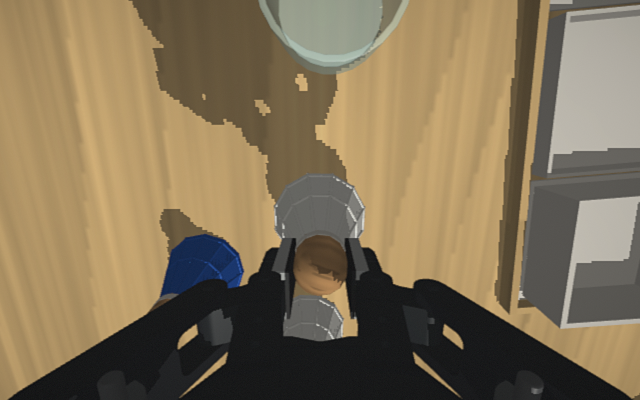

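Call:
drive_tool:
  steps: [20,0,0,30,0,20,0,0,20,0,20,24,23,0,0,20,24,23,0,0,20,24,23,0,0]

```text
clock: 4.35
position: [0.5122, -0.0067, 0.1569]
tool_rot: [-1.57, -0.002, -0.001]
force: [0.9, -0.0, 0.6]
grip_width: 0.0248
```

Call:
drive_tool:
  steps: [20,24,23,0,0,20,24,23,0,0,20,24,23,0,0,20,0,0,0,0,20,0,0,0,0]

```text
clock: 4.77
position: [0.5836, 0.0626, 0.1557]
tool_rot: [-1.571, -0.0, 0.002]
force: [-0.3, -1.6, 0.0]
grip_width: 0.0247
```

Run:
```python
from m import *
st(); f=grab('wrist','w3')
t=np.linspace(0,2*np.pi,72)
im=f['frame'][:,:,::-1].copy()
for C,col in(((.632,.114),(0,0,255)),((.6408,.118),(0,255,0))):
  for a in t:
    u=proj(f,(C[0]+.045*np.cos(a),C[1]+.045*np.sin(a),.046)); cv2.circle(im,tuple(int(x) for x in u),1,col,-1)
cv2.imwrite('pics/w3.png',im)
```

```text
4.7667 [0.5836 0.0626 0.1557] [-1.571 -0.     0.002] [-0.3 -1.6  0. ] 0.0247
```

View pics/w3.png

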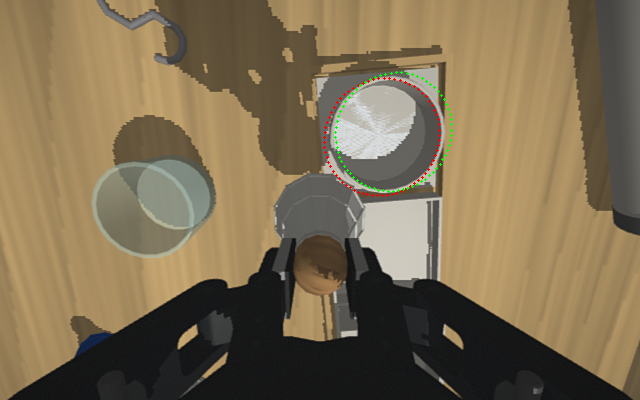

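Call:
drive_tool:
  steps: [20,25,26,0,0,20,24,25.5,0,0,20,0,0,0,0,20,0,0,-30,0,20,0,0,-25,0]

```text
clock: 5.23
position: [0.6323, 0.1121, 0.1007]
tool_rot: [-1.571, -0.002, -0.001]
force: [0.3, 0.3, -0.5]
grip_width: 0.0249
```

Call:
drive_tool:
  steps: [20,0,0,-12,0,20,0,0,-6,0,20,0,0,0,0,20,0,0,0,0,20,0,0,0,0]

```text
clock: 5.65
position: [0.6327, 0.1126, 0.0837]
tool_rot: [-1.57, -0.002, -0.0]
force: [-0.5, -0.3, 0.2]
grip_width: 0.0248
```

Call:
drive_tool:
  steps: [30,0,0,0,0,40,0,0,0,0,50,0,0,0,0,60,0,0,0,0,60,0,0,0,0]

```text
clock: 6.07
position: [0.6321, 0.1128, 0.0824]
tool_rot: [-1.571, -0.0, 0.0]
force: [-0.4, -0.2, 0.3]
grip_width: 0.0598
```

Call:
drive_tool:
  steps: [60,0,0,20,0,60,0,0,30,0,60,0,0,30,0,60,-5,-35,0,0,60,-10,-35,0,0]

```text
clock: 6.48
position: [0.6183, 0.044, 0.1639]
tool_rot: [-1.57, -0.003, 0.004]
force: [1.1, -2.7, -2.1]
grip_width: 0.0602
```

Run:
```python
from m import *
st(); f=grab('wrist','w4')
print(proj(f,(.633,.114,.085)),proj(f,(.428,-.189,.07)))
```

```text
6.4833 [0.6183 0.044  0.1639] [-1.57  -0.003  0.004] [ 1.1 -2.7 -2.1] 0.0602
[342.21901383 115.29885991] [125.84046905 434.12742366]
```

View pics/w4.png

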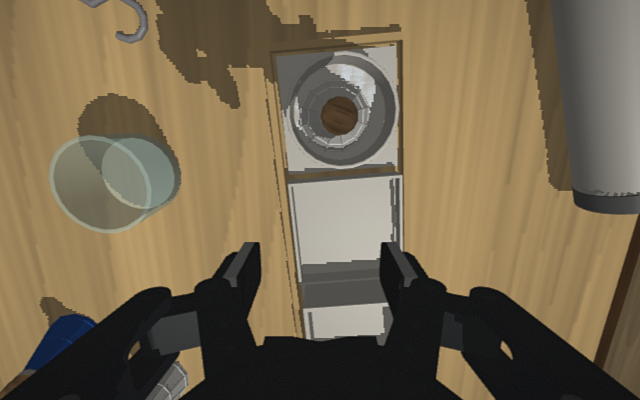

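Call:
drive_tool:
  steps: [60,-23.8,-26.8,3,0,60,-23.8,-26.8,3,0,60,-23.8,-26.8,3,0,60,-23.8,-26.8,3,0,60,-23.8,-26.8,3,0]

```text
clock: 6.95
position: [0.4967, -0.0922, 0.1774]
tool_rot: [-1.571, 0.0, -0.0]
force: [0.2, -2.2, -0.3]
grip_width: 0.0598
```

Call:
drive_tool:
  steps: [60,-23.8,-26.8,2,0,60,-23.8,-26.8,2,0,60,-23.8,-26.8,2,0,60,0,0,0,0,60,0,0,0,0]

```text
clock: 7.37
position: [0.4258, -0.173, 0.1837]
tool_rot: [-1.571, -0.0, -0.004]
force: [2.0, 1.0, 0.2]
grip_width: 0.0601
```

Run:
```python
from m import *
st(); f=grab('wrist','w5')
im=f['frame'][:,:,::-1].copy()
u=proj(f,(.428,-.189,.073)); print(u)
cv2.imwrite('pics/w5.png',cv2.resize(im[150:300,220:420],None,fx=3,fy=3))
```

```text
7.3667 [ 0.4258 -0.173   0.1837] [-1.571 -0.    -0.004] [2.  1.  0.2] 0.0601
[322.61831888 221.12255391]
```

View pics/w5.png

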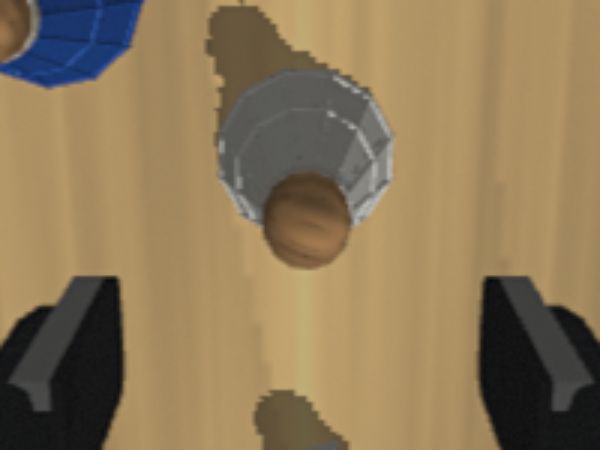

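Call:
drive_tool:
  steps: [60,2,-18,0,0,60,0,0,-35,0,60,0,0,-35,0,60,0,0,-30,0,60,0,0,-14,0]

```text
clock: 7.83
position: [0.4282, -0.1881, 0.066]
tool_rot: [-1.57, 0.003, 0.002]
force: [-1.0, 0.0, 0.4]
grip_width: 0.0601
```

Call:
drive_tool:
  steps: [40,0,0,0,0,30,0,0,0,0,20,0,0,0,0,20,0,0,0,0,20,0,0,0,0]

```text
clock: 8.25
position: [0.4295, -0.1895, 0.0703]
tool_rot: [-1.571, -0.002, 0.0]
force: [-0.1, 0.3, 1.0]
grip_width: 0.0245
```

Call:
drive_tool:
  steps: [20,0,0,0,0,20,0,0,0,0,20,0,0,20,0,20,0,0,40,0,20,0,0,40,0]

```text
clock: 8.67
position: [0.4276, -0.1896, 0.1701]
tool_rot: [-1.57, 0.003, -0.001]
force: [1.1, 0.2, 1.1]
grip_width: 0.0249
```

Call:
drive_tool:
  steps: [20,0,0,20,0,20,23,34,0,0,20,23,34,0,0,20,23,34,0,0,20,23,34,0,0]

```text
clock: 9.08
position: [0.5215, -0.0518, 0.1899]
tool_rot: [-1.57, -0.001, -0.0]
force: [1.1, -0.5, 0.0]
grip_width: 0.0245
```

Call:
drive_tool:
  steps: [20,23,34,0,0,20,23,34,0,0,20,23,34,0,0,20,0,0,0,0,20,0,0,0,0]

```text
clock: 9.5
position: [0.5901, 0.0506, 0.1889]
tool_rot: [-1.571, 0.0, 0.003]
force: [-0.1, 0.4, 0.0]
grip_width: 0.0249
```

Run:
```python
from m import *
st(); f=grab('wrist','w6')
print(proj(f,(.633,.114,.085)))
```

```text
9.5 [0.5901 0.0506 0.1889] [-1.571  0.     0.003] [-0.1  0.4  0. ] 0.0249
[377.34886264 124.80047309]
```

View pics/w6.png

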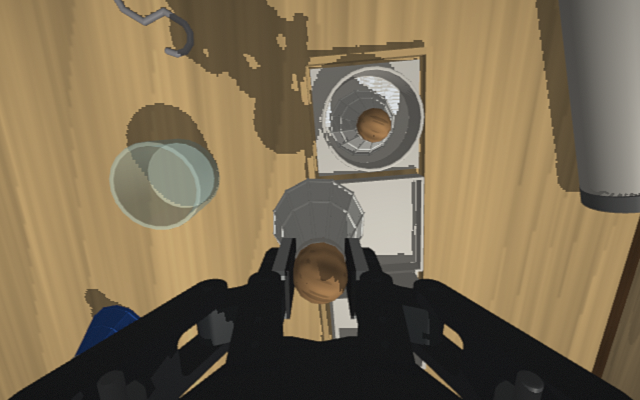

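Call:
drive_tool:
  steps: [20,20,31,0,0,20,21,32,0,0,20,0,0,0,0,20,0,0,0,0,20,0,0,-15,0]

```text
clock: 9.97
position: [0.6315, 0.1099, 0.1765]
tool_rot: [-1.571, -0.003, -0.002]
force: [0.4, -0.4, 0.1]
grip_width: 0.0247
```

Call:
drive_tool:
  steps: [20,0,0,-15,0,20,0,0,-15,0,20,0,0,-15,0,20,0,0,-12,0,20,0,0,0,0]

```text
clock: 10.38
position: [0.6296, 0.11, 0.1157]
tool_rot: [-1.572, 0.002, -0.002]
force: [-0.2, 0.5, -0.1]
grip_width: 0.0247
```

Call:
drive_tool:
  steps: [20,0,0,-4,0,20,0,0,-2,0,20,0,0,-2,0,20,0,0,0,0,20,0,0,0,0]

```text
clock: 10.8
position: [0.6324, 0.1118, 0.1116]
tool_rot: [-1.569, -0.004, -0.0]
force: [2.9, 4.6, 13.3]
grip_width: 0.0247
```

Call:
drive_tool:
  steps: [20,0,1.5,3,0,20,0,0,0,0,20,0,0,0,0,35,0,0,0,0,45,0,0,0,0]

```text
clock: 11.22
position: [0.6306, 0.1126, 0.1122]
tool_rot: [-1.571, 0.0, -0.0]
force: [-0.7, -0.3, 0.1]
grip_width: 0.0446
```

Call:
drive_tool:
  steps: [60,0,0,0,0,60,0,0,20,0,60,0,0,30,0,60,0,-40,10,0,60,0,-40,0,0]

```text
clock: 11.63
position: [0.6318, 0.0342, 0.1748]
tool_rot: [-1.57, -0.004, 0.004]
force: [1.0, -0.6, -0.8]
grip_width: 0.0601
```

Run:
```python
from m import *
st(); f=grab('wrist','w7'); s=grab('scene','s7')
print(proj(f,(.632,.114,.115)))
a=f['frame'][0:200,200:500]; b=cv2.resize(s['frame'][160:310,200:400],(400,300))
cv2.imwrite('pics/c7.png',np.hstack([cv2.resize(a,(400,267)),b[:267]])[:,:,::-1])
print(proj(s,(.632,.114,.037)),proj(s,(.632,.114,.123)))
```

```text
11.6333 [0.6318 0.0342 0.1748] [-1.57  -0.004  0.004] [ 1.  -0.6 -0.8] 0.0601
[320.69939564  97.94839111]
[325.79096721 253.8311017 ] [326.66139157 232.29818983]
```

View pics/c7.png

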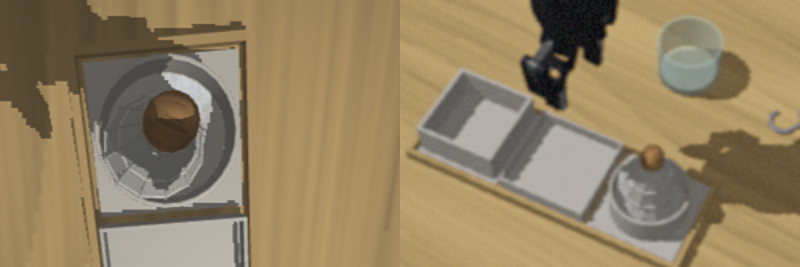

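Call:
drive_tool:
  steps: [70,0,0,0,0,70,0,0,0,0,80,0,0,0,0,85,0,0,0,0,85,0,0,0,0]

```text
clock: 12.15
position: [0.6306, 0.0337, 0.172]
tool_rot: [-1.571, 0.0, 0.001]
force: [0.4, 0.1, 0.1]
grip_width: 0.0852
```

Run:
```python
from m import *
st(); f=grab('wrist','w8'); s=grab('top','t8')
def draw(f,x0,y0,x1,y1,k,C=(.632,.114)):
    im=cv2.resize(f['frame'][y0:y1,x0:x1],None,fx=k,fy=k,interpolation=3)[:,:,::-1].copy()
    for r,z,col in((.045,.046,(0,255,0)),(.0325,.037,(0,0,255)),(.013,.11,(255,0,0))):
        for a in np.linspace(0,6.28,40):
            u=(proj(f,(C[0]+r*np.cos(a),C[1]+r*np.sin(a),z))-[x0,y0])*k
            cv2.circle(im,tuple(int(v) for v in u),1,col,-1)
    return im
a=draw(f,240,20,410,180,2.5); b=draw(s,245,100,310,175,5.3)
h=min(len(a),len(b)); cv2.imwrite('pics/c8.png',np.hstack([a[:h],b[:h]]))
```

```text
12.15 [0.6306 0.0337 0.172 ] [-1.571e+00  0.000e+00  1.000e-03] [0.4 0.1 0.1] 0.0852
```

View pics/c8.png

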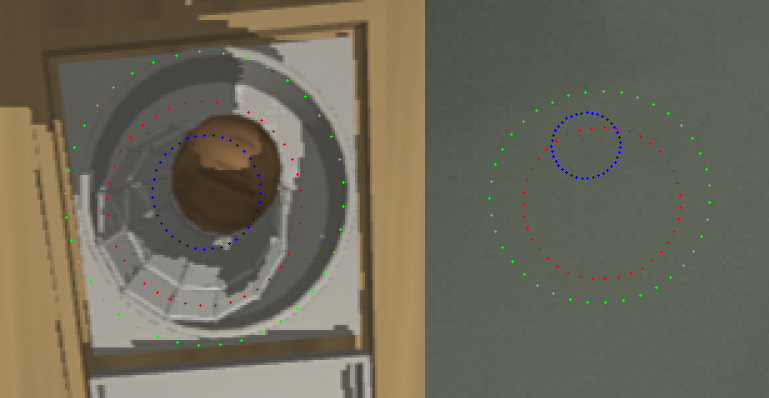

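Call:
drive_tool:
  steps: [60,2,41,0,0,60,3,41,0,0,60,0,0,0,0,60,0,0,-20,0,60,0,0,-20,0]

```text
clock: 12.67
position: [0.6361, 0.1161, 0.1325]
tool_rot: [-1.57, -0.002, 0.002]
force: [0.6, -0.5, -0.5]
grip_width: 0.0601
```

Call:
drive_tool:
  steps: [50,0,0,-16,0,40,0,0,-6,0,30,0,0,0,0,20,0,0,0,0,20,0,0,0,0]

```text
clock: 13.08
position: [0.6362, 0.1149, 0.1113]
tool_rot: [-1.571, -0.001, -0.0]
force: [-0.1, 0.1, 0.3]
grip_width: 0.0256
```

Call:
drive_tool:
  steps: [20,0,-2,0,0,20,0,0,0,0,20,0,0,0,0,20,0,0,0,0,20,0,0,0,0]

```text
clock: 13.5
position: [0.6357, 0.113, 0.1105]
tool_rot: [-1.571, -0.0, -0.0]
force: [0.3, 0.2, -0.5]
grip_width: 0.0252
```

Call:
drive_tool:
  steps: [20,0,0,-1.5,0,20,0,0,-1,0,20,0,0,0,0,20,0,0,0,0,20,0,0,0,0]

```text
clock: 13.92
position: [0.6365, 0.1137, 0.1089]
tool_rot: [-1.57, -0.002, 0.0]
force: [-0.4, 3.0, 13.3]
grip_width: 0.0257
```

Call:
drive_tool:
  steps: [20,0,0,1.5,0,20,0,0,0,0,28,0,0,0,0,32,0,0,0,0,40,0,0,0,0]

```text
clock: 14.33
position: [0.6354, 0.1128, 0.109]
tool_rot: [-1.571, 0.001, -0.0]
force: [-0.2, 0.4, 0.2]
grip_width: 0.0403
```

Call:
drive_tool:
  steps: [60,0,0,0,0,60,0,0,20,0,60,0,0,32,0,60,0,0,30,0,70,0,0,10,0]

```text
clock: 14.75
position: [0.637, 0.1127, 0.2053]
tool_rot: [-1.57, -0.004, -0.001]
force: [0.2, -0.8, -0.0]
grip_width: 0.0693
```

Call:
drive_tool:
  steps: [85,-28,25,0,0,85,-28,25,0,0,85,-28,25,0,0,85,-28,25,0,0,85,-28,25,0,0]

```text
clock: 15.17
position: [0.4941, 0.2387, 0.2011]
tool_rot: [-1.571, 0.0, -0.0]
force: [0.3, 0.9, -0.6]
grip_width: 0.0849
```

Call:
drive_tool:
  steps: [85,-15,25,0,0,85,-15,25,0,0,85,-10,20,0,0,85,0,0,0,0,85,0,0,0,0]

```text
clock: 15.58
position: [0.455, 0.3088, 0.2011]
tool_rot: [-1.571, 0.0, 0.002]
force: [1.0, -0.1, -0.7]
grip_width: 0.085
```

Run:
```python
from m import *
st(); f=grab('wrist','w9'); s=grab('top','t9')
def draw(f,x0,y0,x1,y1,k,L):
    im=cv2.resize(f['frame'][y0:y1,x0:x1],None,fx=k,fy=k,interpolation=3)[:,:,::-1].copy()
    for C,r,z,col in L:
        for a in np.linspace(0,6.28,40):
            u=(proj(f,(C[0]+r*np.cos(a),C[1]+r*np.sin(a),z))-[x0,y0])*k
            cv2.circle(im,tuple(int(v) for v in u),0,col,-1)
    return im
C=(.635,.114);T=(.4485,.342)
b=draw(s,245,100,310,175,4,((C,.045,.046,(0,255,0)),(C,.0325,.037,(0,0,255)),(C,.013,.11,(255,0,0))))
a=draw(f,0,0,640,400,.85,((T,.033,.11,(0,0,255)),(T,.0285,0,(0,255,0))))
o=np.zeros((340,810,3),np.uint8); o[:,:544]=a[:340]; o[:300,550:810]=b
cv2.imwrite('pics/c9.png',o[:,:800])
```

```text
15.5833 [0.455  0.3088 0.2011] [-1.571  0.     0.002] [ 1.  -0.1 -0.7] 0.085
```

View pics/c9.png

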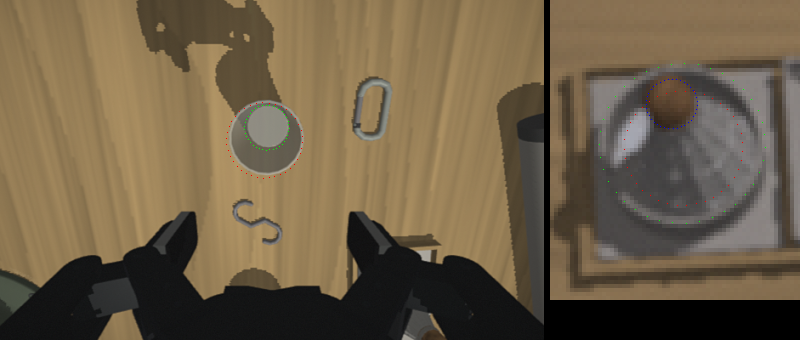

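Call:
drive_tool:
  steps: [85,-6.5,34,0,0,85,0,0,0,0,85,0,0,0,0,85,0,0,-25,0,85,0,0,-25,0]

```text
clock: 16.1
position: [0.4505, 0.3409, 0.1516]
tool_rot: [-1.569, -0.002, -0.002]
force: [0.2, 1.2, -0.3]
grip_width: 0.0851
```

Call:
drive_tool:
  steps: [85,0,0,-25,0,85,0,0,-25,0,85,0,0,-18,0,85,0,0,0,0,75,0,0,0,0]
  grip_force: 30

```text
clock: 16.52
position: [0.4497, 0.3404, 0.0832]
tool_rot: [-1.572, 0.001, -0.002]
force: [0.3, -0.2, 1.0]
grip_width: 0.0756
```

Call:
drive_tool:
  steps: [68,0,0,0,0,60,0,0,0,0,55,0,0,0,0,55,0,0,0,0,55,0,0,0,0]

```text
clock: 16.93
position: [0.45, 0.342, 0.085]
tool_rot: [-1.569, -0.002, -0.0]
force: [-1.2, -2.8, 8.0]
grip_width: 0.0658
```

Call:
drive_tool:
  steps: [55,0,0,0,0,55,0,0,10,0,55,0,0,20,0,55,0,0,30,0,55,0,0,30,0]

```text
clock: 17.35
position: [0.4491, 0.3415, 0.1754]
tool_rot: [-1.571, -0.0, -0.0]
force: [-0.1, 0.6, -0.5]
grip_width: 0.0655
```

Run:
```python
from m import *
st(); f=grab('wrist','w10'); s=grab('scene','s10')
o=np.hstack([cv2.resize(f['frame'],(480,300)),cv2.resize(s['frame'][140:340,330:540],(315,300))])
cv2.imwrite('pics/c10.png',o[:,:,::-1])
```

```text
17.35 [0.4491 0.3415 0.1754] [-1.571 -0.    -0.   ] [-0.1  0.6 -0.5] 0.0655
```

View pics/c10.png

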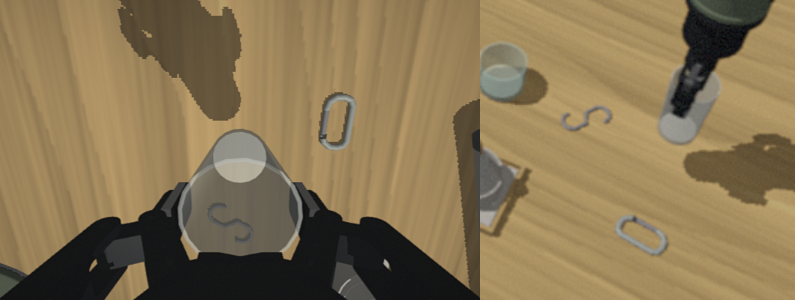

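Call:
drive_tool:
  steps: [55,0,0,30,0,55,0,0,15,0,55,15.6,-34.35,0,0,55,15.6,-34.35,0,0,55,15.6,-34.35,0,0]

```text
clock: 17.87
position: [0.4963, 0.2378, 0.2195]
tool_rot: [-1.57, -0.001, 0.001]
force: [0.4, 0.1, -0.6]
grip_width: 0.0657
```

Call:
drive_tool:
  steps: [55,15.6,-34.35,0,0,55,15.6,-34.35,0,0,55,15.6,-34.35,0,0,55,15.6,-34.35,0,0,55,15.6,-34.35,0,0]

```text
clock: 18.28
position: [0.5745, 0.0652, 0.2193]
tool_rot: [-1.57, -0.001, -0.0]
force: [0.7, 1.6, -0.8]
grip_width: 0.0651
```

Call:
drive_tool:
  steps: [55,15.6,-34.35,0,0,55,15.6,-34.35,0,0,55,15.6,-34.35,0,0,55,15.6,-34.35,0,0,55,15.6,-34.35,0,0]

```text
clock: 18.7
position: [0.6524, -0.1066, 0.2193]
tool_rot: [-1.571, -0.001, -0.0]
force: [-0.2, 1.0, -0.3]
grip_width: 0.0656
```

Call:
drive_tool:
  steps: [55,0,0,0,0,55,0,0,0,0,55,0,0,-20,0,55,0,0,-20,0,55,0,0,-10,0]

```text
clock: 19.12
position: [0.6512, -0.1032, 0.1669]
tool_rot: [-1.57, 0.002, 0.001]
force: [0.4, -0.1, -1.0]
grip_width: 0.0658
```

Run:
```python
from m import *
st(); f=grab('wrist','w11'); s=grab('scene','s11')
im=s['frame'].copy(); C=np.array((.652,-.104)); a=np.radians(-5.3); Rr=np.array([[np.cos(a),-np.sin(a)],[np.sin(a),np.cos(a)]])
for i in range(4):
    q=C+Rr@(np.array([[1,1],[1,-1],[-1,-1],[-1,1]][i])*.046); u=proj(f,(*q,.051)); cv2.circle(f['frame'],tuple(int(v) for v in u),3,(255,0,0),-1)
o=np.hstack([cv2.resize(f['frame'],(480,300)),cv2.resize(s['frame'][130:290,180:350],(318,300))])
cv2.imwrite('pics/c11.png',o[:,:,::-1])
```

```text
19.1167 [ 0.6512 -0.1032  0.1669] [-1.57e+00  2.00e-03  1.00e-03] [ 0.4 -0.1 -1. ] 0.0658
```

View pics/c11.png

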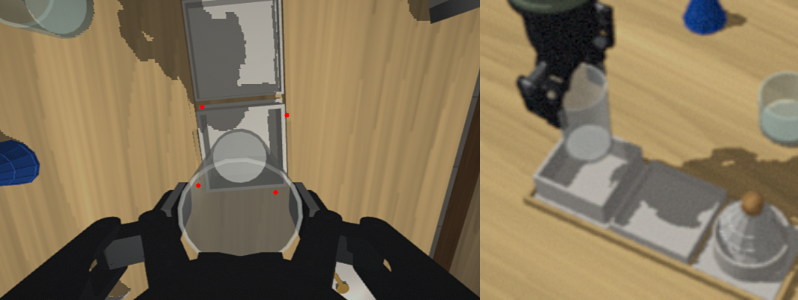

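Call:
drive_tool:
  steps: [55,1,0,-25,0,55,0,0,-20,0,55,0,0,-12,0,55,0,0,-6,0,55,0,0,0,0]

```text
clock: 19.63
position: [0.6528, -0.1044, 0.105]
tool_rot: [-1.571, 0.001, 0.0]
force: [-0.0, -0.3, -0.8]
grip_width: 0.0657
```

Call:
drive_tool:
  steps: [55,0,0,-3,0,55,0,0,-1,0,55,0,0,-1,0,55,0,0,0,0,55,0,0,0,0]

```text
clock: 20.05
position: [0.6532, -0.1047, 0.1007]
tool_rot: [-1.571, -0.001, -0.0]
force: [0.2, 0.1, -0.8]
grip_width: 0.0656
```

Call:
drive_tool:
  steps: [55,0,0,-2,0,55,0,0,-1,0,55,0,0,-1,0,55,0,0,0,0,55,0,0,0,0]

```text
clock: 20.47
position: [0.653, -0.1047, 0.0962]
tool_rot: [-1.571, 0.0, -0.0]
force: [-0.4, 0.4, -0.6]
grip_width: 0.0654
```

Call:
drive_tool:
  steps: [55,0,0,-1.5,0,55,0,0,0,0,55,0,0,0,0,66,0,0,0,0,70,0,0,0,0]

```text
clock: 20.88
position: [0.653, -0.1047, 0.0948]
tool_rot: [-1.571, -0.0, -0.0]
force: [-0.4, -0.8, 0.0]
grip_width: 0.0702
```

Call:
drive_tool:
  steps: [80,0,0,0,0,85,0,0,0,0,85,0,0,0,0,85,0,0,20,0,85,0,0,20,0]

```text
clock: 21.3
position: [0.6523, -0.1046, 0.1343]
tool_rot: [-1.571, 0.002, -0.0]
force: [0.4, -0.0, 0.8]
grip_width: 0.085
```

Call:
drive_tool:
  steps: [85,0,0,40,0,85,0,0,35,0,70,-10,41,15,0,60,-10,41,0,0,60,-10,41,0,0]

```text
clock: 21.72
position: [0.6238, 0.0153, 0.2249]
tool_rot: [-1.57, -0.002, -0.002]
force: [1.3, 1.2, -0.1]
grip_width: 0.06
```

Call:
drive_tool:
  steps: [60,-10,41,0,0,60,-10,41,0,0,60,-10,41,0,0,60,-10,41,0,0,60,-10,41,0,0]

```text
clock: 22.13
position: [0.5737, 0.2188, 0.2239]
tool_rot: [-1.571, -0.0, -0.0]
force: [0.9, 0.5, 0.2]
grip_width: 0.06
```

Call:
drive_tool:
  steps: [60,5,41,0,0,60,5,41,0,0,60,-3,30,0,0,60,0,0,0,0,60,0,0,0,0]

```text
clock: 22.55
position: [0.5807, 0.3308, 0.2231]
tool_rot: [-1.571, 0.001, 0.003]
force: [0.3, -1.2, -0.4]
grip_width: 0.0598
```

Run:
```python
from m import *
st(); f=grab('wrist','w12'); t=grab('top','t12')
h=cv2.cvtColor(f['frame'],cv2.COLOR_RGB2HSV)
m=(h[...,1]<70).astype(np.uint8); u=proj(f,(.579,.3635,.004)); print(u)
n,l,s,c=cv2.connectedComponentsWithStats(m)
for i in range(1,n):
    if 300<s[i][4]<6000: 
        p=np.argwhere(l==i)[:,::-1]; r=cv2.minAreaRect(np.array([ray(f,*q,.006)[:2] for q in p],np.float32)*1000); print(s[i],r)
cv2.imwrite('pics/c12.png',np.hstack([cv2.resize(f['frame'],(480,300)),cv2.resize(t['frame'][90:270,240:432],(320,300))])[:,:,::-1])
```

```text
22.55 [0.5807 0.3308 0.2231] [-1.571e+00  1.000e-03  3.000e-03] [ 0.3 -1.2 -0.4] 0.0598
[318.68154373 149.58336548]
[ 301  114   38   67 1137] ((579.248779296875, 365.46600341796875), (74.99562072753906, 41.66738510131836), 87.2371826171875)
```

View pics/c12.png

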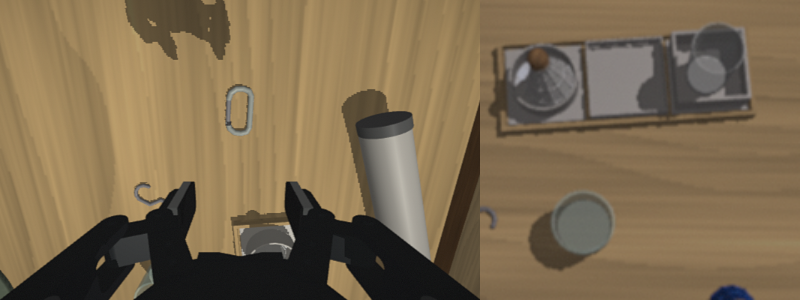

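Call:
drive_tool:
  steps: [58,-1.5,34,0,-2.8,58,0,0,-40,0,58,0,0,-40,0,58,0,0,-40,0,58,0,0,-40,0]

```text
clock: 23.07
position: [0.5805, 0.3614, 0.0626]
tool_rot: [-1.571, -0.001, -0.051]
force: [1.5, 0.9, -0.3]
grip_width: 0.058
```

Call:
drive_tool:
  steps: [56,0,0,-25,0,56,0,0,-4,0,56,0,0,0,0,56,0,0,0,0,56,0,0,0,0]

```text
clock: 23.48
position: [0.5814, 0.363, 0.0372]
tool_rot: [-1.569, -0.002, -0.049]
force: [0.3, -0.3, -0.2]
grip_width: 0.0556
```

Call:
drive_tool:
  steps: [54,0,0,-10,0,54,0,0,-6,0,54,0,0,-3,0,54,0,0,0,0,54,0,0,0,0]

```text
clock: 23.9
position: [0.58, 0.3627, 0.0156]
tool_rot: [-1.571, 0.0, -0.049]
force: [0.2, 0.0, 0.3]
grip_width: 0.0538
```

Call:
drive_tool:
  steps: [46,0,0,0,0,40,0,0,0,0,34,0,0,0,0,34,0,0,0,0,34,0,0,0,0]

```text
clock: 24.32
position: [0.5802, 0.3629, 0.0163]
tool_rot: [-1.57, -0.0, -0.049]
force: [-1.0, -1.4, 5.9]
grip_width: 0.0397
```

Call:
drive_tool:
  steps: [34,0,0,0,0,34,0,0,0,0,34,0,0,10,0,34,0,0,20,0,34,0,0,30,0]

```text
clock: 24.73
position: [0.579, 0.3621, 0.075]
tool_rot: [-1.573, 0.003, -0.049]
force: [-0.2, 0.3, -0.2]
grip_width: 0.0394
```

Call:
drive_tool:
  steps: [34,0,0,40,0,34,0,0,40,0,34,0,0,30,0,34,6.4,-35.7,0,0.8,34,6.4,-35.7,0,0.8]

```text
clock: 25.15
position: [0.593, 0.2929, 0.1884]
tool_rot: [-1.568, -0.003, -0.017]
force: [1.0, -0.3, -0.8]
grip_width: 0.0398
```

Call:
drive_tool:
  steps: [34,6.4,-35.7,0,0.8,34,6.4,-35.7,0,0.8,34,6.4,-35.7,0,0.8,34,6.4,-35.7,0,0.8,34,6.4,-35.7,0,0.8]

```text
clock: 25.57
position: [0.6249, 0.1112, 0.1867]
tool_rot: [-1.571, -0.001, 0.049]
force: [1.0, -0.8, -0.5]
grip_width: 0.0394
```

Call:
drive_tool:
  steps: [34,6.4,-35.7,0,0.8,34,6.4,-35.7,0,0.8,34,6.4,-35.7,0,0.8,34,0,0,0,0,34,0,0,0,0]

```text
clock: 25.98
position: [0.6442, 0.0031, 0.1866]
tool_rot: [-1.571, -0.001, 0.087]
force: [0.1, 1.4, 0.0]
grip_width: 0.0398
```

Run:
```python
from m import *
s=st(); print((np.array([.643,.0047,.026])-s['position'])*1000)
```

```text
25.9833 [0.6442 0.0031 0.1866] [-1.571e+00 -1.000e-03  8.700e-02] [0.1 1.4 0. ] 0.0398
[  -1.17225023    1.62963839 -160.55847785]
```

Call:
drive_tool:
  steps: [34,-1,0,-35,0,34,0,0,-35,0,34,0,0,-35,0,34,0,0,-25,0,34,0,0,0,0]

```text
clock: 26.4
position: [0.6403, 0.0074, 0.0514]
tool_rot: [-1.57, 0.007, 0.092]
force: [-0.7, 0.4, -0.1]
grip_width: 0.0396
```

Call:
drive_tool:
  steps: [34,0,0,-12,0,34,0,0,-8,0,34,0,0,-5,0,34,0,0,0,0,34,0,0,0,0]

```text
clock: 26.82
position: [0.6434, 0.0059, 0.0315]
tool_rot: [-1.571, -0.001, 0.091]
force: [0.5, 0.1, 0.1]
grip_width: 0.0395
```

Call:
drive_tool:
  steps: [34,0,-1,-2,0,34,0,0,-1,0,34,0,0,-1,0,34,0,0,0,0,34,0,0,0,0]

```text
clock: 27.23
position: [0.6431, 0.0048, 0.0268]
tool_rot: [-1.571, -0.0, 0.091]
force: [0.6, -0.0, -0.4]
grip_width: 0.0394
```

Call:
drive_tool:
  steps: [42,0,0,0,0,46,0,0,0,0,50,0,0,0,0,52,0,0,0,0,52,0,0,0,0]

```text
clock: 27.65
position: [0.6431, 0.0049, 0.0268]
tool_rot: [-1.571, -0.0, 0.091]
force: [0.2, 0.2, 0.2]
grip_width: 0.052
```

Call:
drive_tool:
  steps: [52,0,0,20,0,52,0,0,30,0,52,0,0,35,0,52,0,0,40,0,52,0,0,40,0]

```text
clock: 28.07
position: [0.6426, 0.0047, 0.1933]
tool_rot: [-1.571, 0.001, 0.09]
force: [0.0, 0.1, 1.0]
grip_width: 0.0516
```

Call:
drive_tool:
  steps: [52,-25,0,0,0,52,-25,0,0,0,52,-25,0,0,0,52,-25,0,0,0,52,-25,0,0,0]

```text
clock: 28.48
position: [0.5168, 0.0048, 0.1918]
tool_rot: [-1.571, -0.0, 0.091]
force: [0.6, -0.3, 0.7]
grip_width: 0.0519
```

Call:
drive_tool:
  steps: [52,0,25,0,0,52,0,30,0,0,52,0,30,0,0,52,0,30,0,0,52,0,30,0,0]

```text
clock: 28.9
position: [0.5179, 0.1513, 0.192]
tool_rot: [-1.571, -0.0, 0.091]
force: [0.3, 0.3, 0.9]
grip_width: 0.0519
```

Call:
drive_tool:
  steps: [52,0,30,0,0,52,0,30,0,0,52,0,30,0,0,52,0,30,0,0,52,0,0,0,0]

```text
clock: 29.32
position: [0.5169, 0.2762, 0.1914]
tool_rot: [-1.568, 0.0, 0.097]
force: [-0.7, 0.4, -0.3]
grip_width: 0.0519
```

Run:
```python
from m import *
st(); t=grab('top'); s=grab('scene')
cv2.imwrite('pics/c13.png',np.hstack([cv2.resize(t['frame'][90:290,230:430],(400,400)),cv2.resize(s['frame'][150:320,190:360],(400,400))])[:,:,::-1])
```

```text
29.3167 [0.5169 0.2762 0.1914] [-1.568  0.     0.097] [-0.7  0.4 -0.3] 0.0519
```

Run:
```python
from m import *
st(); t=grab('top'); 
a=cv2.imread('pics/t12.png').astype(int); b=t['frame'][:,:,::-1].astype(int)
d=np.abs(cv2.GaussianBlur(a.astype(np.uint8),(3,3),0).astype(int)-cv2.GaussianBlur(b.astype(np.uint8),(3,3),0)).max(2)
m=(d>22).astype(np.uint8)
n,l,s,c=cv2.connectedComponentsWithStats(m)
for i in range(1,n):
    if s[i][4]>15: print(s[i],ray(t,*c[i],.015).round(3))
# grayscale grid of bin interior
u=[proj(t,(.643+dx,.005+dy,.009)) for dx in(-.05,.05) for dy in(-.05,.05)]; u=np.array(u); x0,y0=u.min(0).astype(int); x1,y1=u.max(0).astype(int)
g=cv2.cvtColor(t['frame'],cv2.COLOR_RGB2GRAY)[y0:y1+1,x0:x1+1]
print(x0,y0); print('\n'.join(''.join(' .:-=+*#%@'[min(9,int(v)//22)] for v in r) for r in g))
```

```text
29.4167 [0.5177 0.2707 0.1915] [-1.571  0.     0.093] [ 0.  -1.  -0.4] 0.052
[    0     0   190   400 29544] [0.548 0.515 0.015]
[315 130  29   8 112] [0.654 0.    0.015]
[310 134  25  15 122] [0.626 0.022 0.015]
[  0 205  63  18 849] [0.461 0.651 0.015]
[106 215   5   6  21] [0.454 0.478 0.015]
[   5  225   72  147 3889] [0.287 0.6   0.015]
[  0 387  26  13 177] [0.091 0.647 0.015]
305 116
--------:::-------:::--===------====--------=
---===--:------==-----=+++=-----==+++==------
=======------==+++====+++++=====+*****+=-----
+===+++==+===+************************+=-----
*+++**********************************+------
*************************************+=------
*************************************+=------
*************************************+=------
**************************************=------
**************************************+------
**************************************+=-----
**************************************+=-----
***********************++*************+=-----
*******************++++++++++++++++***+=-----
*********++++++++++++++++++++++++++++*+=-----
*******+++++++++
[... 663 characters left out ...]
----------
+*****+=----=====--------------::------------
+******++=--------------=====----------------
+********++========+==++****+=---------------
=***********++**************+=---------------
=****************************=---------------
=****************************+=--------------
=****************************+=--------------
=****************************+=--------------
=*****************************=--------------
=******************************===-======----
=+******************************++=======----
=+********************++++++++++++=======--::
=+*****++++++++++++========--------------::::
-=++=======---------------:---::-----------:-
:----------::--:::----------==============--=
```

Run:
```python
from m import *
t=grab('top')['frame'][:,:,::-1]; a=cv2.imread('pics/top0.png')
d=cv2.absdiff(cv2.GaussianBlur(a,(3,3),0),cv2.GaussianBlur(t,(3,3),0)).max(2)
for n,(x,y) in dict(torn=(488,232),glass=(301,224),hook=(234,230),blue=(391,276)).items(): print(n,(d[y-22:y+22,x-22:x+22]>25).sum())
workorder.job_done(); st()
```

```text
torn 0
glass 0
hook 0
blue 0
the job is handed in; nothing more can be done
the job is handed in; nothing more can be done
```

The caddy is packed and I handed the job in at about 29.5 s on the robot's clock. Both undamaged shuttlecocks are nested cork up in the round cup. The tumbler stands in the square holder, and the carabiner lies flat in the low bin.

- **Shuttlecocks:** The second one met about 13 N while nesting and sat tilted by an estimated 7° after the first release. I re-gripped it, centred it and pressed until it met the same 13 N. A top view then showed its cork on the predicted spot. I did not measure the remaining tilt.
- **Tumbler:** A top view showed it standing in the holder after release. The last image comparison showed no change there.
- **Carabiner:** The viewer had reached its picture limit, so I could not look at it. I checked it with an image difference and a brightness map of the bin, which show the closed outline, right size, wholly inside.
- **Left in place:** The torn shuttlecock, short glass, S-hook and blue shuttlecock show no changed pixels against the first picture.
- **Calibration:** The scene camera read about 7 mm farther out in x than the top camera. I used the top and wrist cameras, which agreed to about 3 mm.

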